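# Hold the sample divider's shutter at the third stop

## Task

The tea sample divider stands in its carton with the two flaps half shut over it: fold both flaps outwards, well past upright, first. Then grip the black knob and turn the sprung shutter clockwise from home, counting the clicks, to the third stop and never past it, so that the third well lies open. Finish while still gripping the knob and holding it there, for it springs home if you let go; leave the flaps folded back and the things around undisturbed.

Things in the scene. Friction and masses are not known exactly. Their poses are not given: they have to be found in the camera images.
- carton: Open-topped brown cardboard carton, fixed to the worktop, 142 mm (its x) by 152 mm (its y) by 92 mm tall, walls 4 mm, with two flaps. Origin: centre of its underside on the worktop; z up. The divider stands inside it.
- flap_left (a joint): Angle (rad) of the cardboard flap hinged along the carton's top edge on its +y side: 0 = level over the opening, 1.571 = upright, 2.4 = folded right back outwards (stop). Starts half open at 0.9 to 1.2. The flap is 138 mm along the hinge, 72 mm from hinge to free edge, 4 mm thick; it stays where it is left, and a light push (under 2 N) on its inner face swings it.
- flap_right (a joint): The same for the flap hinged on the carton's -y side: also 0 = level over the opening, growing as it folds outwards; starts at 0.9 to 1.2.
- flap_left_hinge (a point): Middle of the left flap's hinge line, 74 mm to +y of the carton's centre, 93 mm above the worktop; the hinge line runs along the carton's x.
- flap_right_hinge (a point): Middle of the right flap's hinge line, 74 mm to -y of the carton's centre, 93 mm above the worktop.
- flap_left_edge (a point): Middle of the left flap's free edge.
- flap_right_edge (a point): Middle of the right flap's free edge.
- divider: Sample divider fixed inside the carton near its middle: white drum 112 mm across, 52 mm tall, with five brass-rimmed wells in its top. Origin: centre of its underside, 3 mm above the worktop. A red mark on its rim, on its -x side, is home; clockwise from it, seen from above, every 24 degrees, the rim carries one, two, three, four and five black dots (stops 1 to 5).
- shutter (a joint): Angle (rad) of the blue shutter disc (92 mm across) and its knob: 0 = home, against a stop, where it starts; grows clockwise seen from above. It clicks at stops 0.419 rad (24 degrees) apart: 0.419, 0.838, 1.257 (third), 1.676, 2.094 (end). A return spring (0.10 to 0.14 N m) outdoes the detents (0.06 N m either way), so it runs home when let go. Turning takes at most 0.21 N m.
- knob: Black bar knob turning with the shutter: bar 42 mm long (its x), 15 mm wide (its y), standing 30 mm above the shutter on a 38 mm round foot 4 mm thick; flat top 89.5 mm above the worktop, 2.5 mm below the carton's rim. Origin: on the turning axis at the shutter's top, 59.5 mm above the worktop; z up. A white line on its -x half points to the shutter's window and the dots.
- red_tin: Bystander, loose: red round sample tin, 70 mm across, 100 mm tall. Origin: centre of its underside. Leave it where it stands.
- yellow_tin: Bystander, loose: pale yellow round sample tin, 62 mm across, 70 mm tall. Origin: centre of its underside. Leave it where it stands.
- dropper: Bystander, loose: small amber dropper bottle, 33 mm across, 102 mm tall. Origin: centre of its underside. Leave it where it stands.
- spice_jar: Bystander, loose: spice jar with an ochre cap, 45 mm across, 100 mm tall. Origin: centre of its underside. Leave it where it stands.
- mug: Bystander, loose: white mug with a handle, 92x127x95 mm. Origin: centre of its underside. Leave it where it stands.
- tape_roll: Bystander, loose: roll of brown tape lying flat, 96 mm across, 48 mm tall. Origin: centre of its underside. Leave it where it stands.
- dish: Bystander, loose: white round dish, 103 mm across, 9 mm tall. Origin: centre of its underside. Leave it where it stands.
- scissors: Bystander, loose: scissors with blue handles lying flat, 87x199x9 mm. Origin: centre of its underside. Leave it where it stands.

How it is judged:
By the outcome, as a careful person would: the job done as asked, in the order asked, and still so for the second after the job is handed in, while the arm keeps its last pose, push and grip.
It also fails if it takes over 58 s, if anything falls off the work surface, if the arm or the gripper's body presses on something with over 40 N, if the wrist force passes 120 N, or if a joint passes its speed limit or range.

## Robot

A 7-joint arm with a two-finger parallel gripper is mounted at the origin on a cart in front of the work surface, level with it; the furniture and walls round the work are solid. World frame = base frame: x ahead of the robot, y to its left, z up, the work surface at z = 0. Lengths are in mm, angles in rad, forces in N, time in s.
With the tool pointing down it reaches from about 425 to 925 mm from the base axis. Payload 6.8 kg.
Tool frame: the origin (TCP) lies on the centre line of the jaws, within the pads' length; the fingertips stand 19 mm ahead of it and the grasp point (between the pads) is the TCP; z points along the fingers, y is the line along which they close (so a half turn about z gives the same grasp; the last joint's range is limited). The gripper opens to 85 mm and grips with 20 to 120 N. Pads are 22 mm wide; open, the fingers measure 114 mm over their backs; the gripper's body (76 mm by 85 mm) begins 54 mm behind the grasp point. The pads swing forward as they close: fully open they stand 13 mm farther back than shut.
Start: joints at [-1.352, 0.477, 0.022, 1.555, -0.011, 1.109, -0.083], TCP at [216.681, 639.293, 250.308] pointing down, gripper open.
Joint ranges: [-2.96, 2.96], [-0.34, 2.1], [-1.41, 1.46], [0.24, 2.44], [-1.37, 4.51], [0.17, 1.92], [-2.96, 2.96]. Speed limits (rad/s): [2.39, 2.39, 3.14, 3.14, 3.14, 3.14, 3.14].

## Interface

Orientations are given as a unit quaternion [x, y, z, w].
In Python, from plant import ctrl, camera, ticket gives the robot as it stands.
- The arm moves only by the tool servo_tool, never from a script. Its argument "commands" is a list of rows, each a list of 7 numbers: the shift along the tool's x, y, z as a fraction of full scale, then the turn, a rotation vector about the tool's x, y, z as a fraction of full scale, then the closure, from 0 (fully open) to 1 (shut). In form: [[dx, dy, dz, rx, ry, rz, hand], ...]. A call has 1 to 8 rows; each row shifts and turns the commanded pose from where the row before left it, along the tool's axes as they then stand; what a row does not reach is not made up. Full scale, the value 1, is 2.5 cm for a shift and 0.12 rad for a turn. A row lasts 1/8 s, in which the tool goes at most 62.5 mm and 10.7 degrees, less where a joint would pass 70% of its speed; a pose out of reach is approached as far as the arm can. A call with a number of a shift or a turn outside -1 to 1 is refused whole. A call with a gripper value outside its range is refused whole. The fingers move at their own pace and stop on an object; the grip force is fixed at half the most. Time passes only in rows, so rows that do not move let the fingers close. It gives the time, the measured TCP pose, the force, the opening and the grip force at its end, in the units of the state.
- ctrl.sense(): the state, without advancing time (a new reading comes with each control period).
- camera(name): name is "scene" or "top" or "wrist"; returns a dict with "color" (384x512x3 uint8, red, green, blue), "z_map" (384x512 float32, mm along the optical axis (not along the pixel's ray), 0 where there is no reading), "mtx" (3x3 intrinsics, pixels), "k1" (the pictures are not rectified: a ray, as slopes to the right and down, at radius r is drawn at 1 + k1 r^2 times it, then the intrinsics apply), "pose" (4x4, takes a point from camera to world coordinates). Camera axes: x right, y up, looking along -z (the intrinsics and any distortion apply to the point x, -y, -z); pixel columns grow to the right and rows downward; lengths in mm; the calibration is good to about 2 mm. A picture is of the moment at which its call begins.
- ticket.job_done(): hands the job in; it is judged then, once.
The state is a dict: "time": time; "qpos": joint angles; "qvel": joint speeds; "tau": joint torques, N m; "eef_pos": TCP position; "ee_rot": TCP orientation; "ft_force": force on the tool from outside, world axes, zero at the start; "ft_torque": the same for the moment, N m; "opening": finger opening in mm; "finger_force": force on a finger pad.
Only numpy, scipy, OpenCV 4.12 (cv2) and the standard library are available. Lean on these libraries where they do the work, as an engineer would, in place of code of your own. Each camera call takes 0.05 s, during which the arm holds its last target. There are 200 camera calls.

## Working session

There is one attempt and no reset: what is moved stays moved. The work goes in short steps, Python scripts to look and compute and a tool call to move; the robot and the scene stay as the last step left them, time stands still between calls to the robot, and variables do not carry over. Pictures are saved under pics/ and viewed, at most 10 in all, crops included, and the job is handed in when it is done.

Besides the shell and the picture viewer there is one more tool, called after "Emit:" in YAML: its name, and indented under it one key for each argument. servo_tool: Moves the arm, as the interface text tells. Its arguments: {"type":"object","properties":{"commands":{"type":"array"}},"required":["commands"]}

```bash
mkdir -p pics
cat > h.py <<'E'
import numpy as np, cv2
from plant import ctrl, camera, ticket
def pts(c):
    h,w=c['z_map'].shape
    u,v=np.meshgrid(np.arange(w),np.arange(h))
    p=np.stack([u,v],-1).reshape(-1,1,2).astype(float)
    n=cv2.undistortPoints(p,np.array(c['mtx']),np.array([c['k1'],0,0,0.]),None,None).reshape(h,w,2)
    z=c['z_map'][...,None]
    P=np.concatenate([n[...,:1]*z,-n[...,1:]*z,-z],-1)
    T=np.array(c['pose']); return P@T[:3,:3].T+T[:3,3]
def save(n,im,s=1):
    cv2.imwrite('pics/'+n+'.png',cv2.resize(im[...,::-1],None,fx=s,fy=s))
E
python3 - <<'E'
from h import *
a=camera('top');b=camera('scene')
np.savez('a.npz',**a);np.savez('b.npz',**b)
save('top1',a['color'],1.5);save('scene1',b['color'],1.5)
s=ctrl.sense();print(s['time'],s['eef_pos'],s['ee_rot'],s['opening'],s['ft_force']);print(a['pose'],b['pose'])
E
```

```text
0.1 [216.50368954 638.81667714 249.42409521] [ 1.62657577e-01  9.86682240e-01 -8.14080571e-04 -8.68605446e-05] 85.74636174828373 [-0.8686956  -0.88062624 -0.75205708]
[[-2.51292540e-02  9.96363917e-01 -8.14092430e-02  4.13717374e+02]
 [-9.99652732e-01 -2.56912526e-02 -5.86309017e-03  3.63351879e+01]
 [-7.93327692e-03  8.12336371e-02  9.96663514e-01  1.50037219e+03]
 [ 0.00000000e+00  0.00000000e+00  0.00000000e+00  1.00000000e+00]] [[-9.96399368e-01 -1.78164708e-02  8.28907238e-02  6.34833993e+02]
 [ 8.29753266e-02 -4.05772268e-01  9.10199957e-01  1.10876254e+03]
 [ 1.74182060e-02  9.13800547e-01  4.05789559e-01  5.68135761e+02]
 [ 0.00000000e+00  0.00000000e+00  0.00000000e+00  1.00000000e+00]]
```

View pics/top1.png

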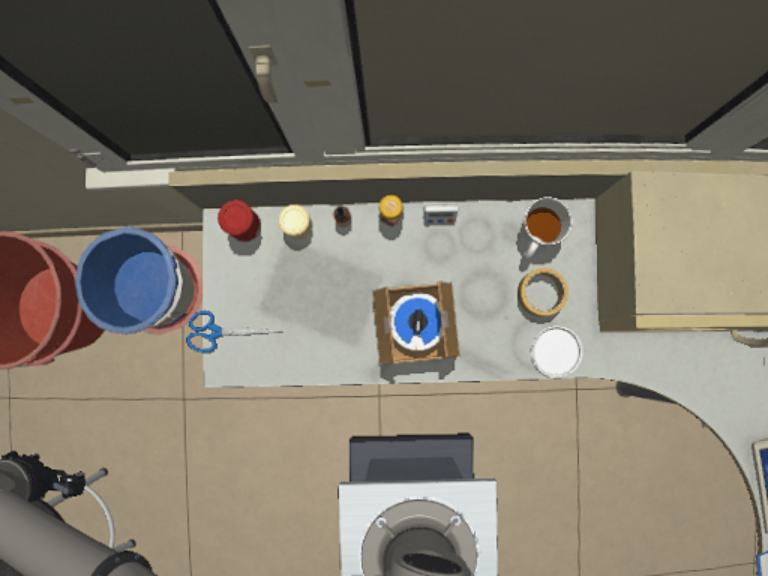

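View pics/scene1.png

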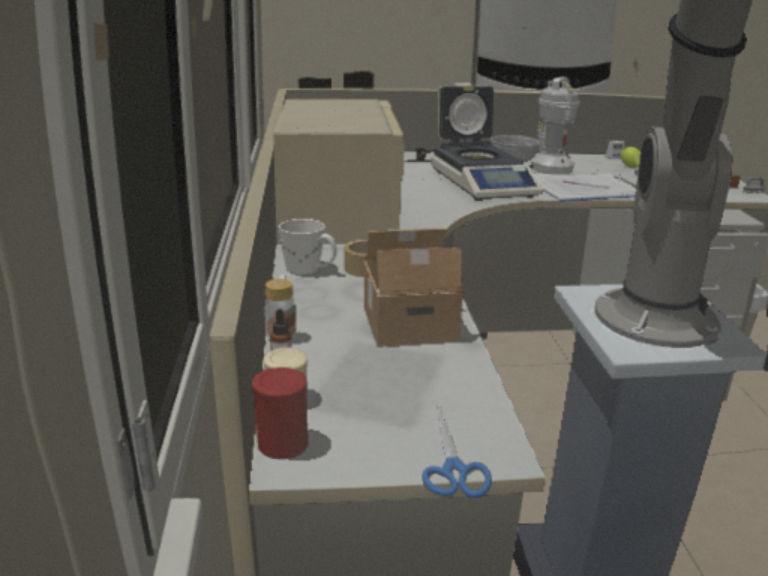

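Top view: the carton is at about (417,322), with the flaps to left and right. The tins are along the back, the scissors at (235,332) and the dish, tape and mug on the right. The scene view shows both flaps half open. Now I'll zoom in.

Run:
```python
from h import *
a=np.load('a.npz');P=pts(a);c=a['color']
save('crop1',np.kron(c[180:252,240:312],np.ones((8,8,1),np.uint8)))
sl=(slice(180,252),slice(240,312))
hsv=cv2.cvtColor(c,cv2.COLOR_RGB2HSV)
blue=np.zeros(c.shape[:2],bool);blue[sl]=((abs(hsv[...,0].astype(int)-108)<14)&(hsv[...,1]>120))[sl]
Q=P[blue];print('blue',Q.mean(0),Q.min(0),Q.max(0),np.median(Q[:,2]))
Z=P[...,2]
np.set_printoptions(linewidth=250,suppress=True)
for r in (190,200,215,230): print(r,[tuple(P[r,k].round().astype(int)) for k in range(246,310,2)])
# table z
print('tablez',np.median(Z[200:240,190:230]))
# high things: flap edge
for k in (slice(240,268),slice(290,312)):
    p=P[180:252,k].reshape(-1,3);p=p[(p[:,2]>80)];i=np.argsort(-p[:,2])[:12];print(p[i].round())
```

```text
blue [474.30152104  -9.36251272  62.45362724] [413.71737359 -52.56946191  49.37235375] [ 515.30945712   36.33518787 1500.37219177] 59.499708718934244
190 [(np.int64(549), np.int64(84), np.int64(-4)), (np.int64(548), np.int64(78), np.int64(5)), (np.int64(548), np.int64(72), np.int64(8)), (np.int64(548), np.int64(66), np.int64(5)), (np.int64(548), np.int64(60), np.int64(0)), (np.int64(548), np.int64(54), np.int64(-1)), (np.int64(548), np.int64(48), np.int64(0)), (np.int64(548), np.int64(42), np.int64(-2)), (np.int64(548), np.int64(36), np.int64(-1)), (np.int64(547), np.int64(30), np.int64(3)), (np.int64(547), np.int64(24), np.int64(5)), (np.int64(547), np.int64(17), np.int64(1)), (np.int64(547), np.int64(11), np.int64(-5)), (np.int64(547), np.int64(5), np.int64(-2)), (np.int64(538), np.int64(2), np.int64(94)), (np.int64(538), np.int64(-4), np.int64(97)), (np.int64(538), np.int64(-10), np.int64(93)), (np.int64(538), np.int64(-15), np.int64(92)), (np.int64(538), np.int64(-21), np.int64(89)), (np.int64(538), np.int64(-27), np.int64(90)), (np.int64(537), np.int64(-32), np.int64(96)), (np.i
[... 4728 characters left out ...]
p.int64(-73), np.int64(116)), (np.int64(423), np.int64(-80), np.int64(101)), (np.int64(423), np.int64(-94), np.int64(0)), (np.int64(423), np.int64(-100), np.int64(4))]
tablez -0.4536292085305149
[[ 414.   36. 1500.]
 [ 414.   36. 1500.]
 [ 414.   36. 1500.]
 [ 414.   36. 1500.]
 [ 414.   36. 1500.]
 [ 414.   36. 1500.]
 [ 414.   36. 1500.]
 [ 414.   36. 1500.]
 [ 414.   36. 1500.]
 [ 414.   36. 1500.]
 [ 414.   36. 1500.]
 [ 414.   36. 1500.]]
[[ 414.   36. 1500.]
 [ 414.   36. 1500.]
 [ 414.   36. 1500.]
 [ 414.   36. 1500.]
 [ 414.   36. 1500.]
 [ 414.   36. 1500.]
 [ 485.  -46.  166.]
 [ 409.  -55.  166.]
 [ 539.  -45.  165.]
 [ 474.  -49.  165.]
 [ 466.  -51.  163.]
 [ 426.  -56.  163.]]
```

View pics/crop1.png

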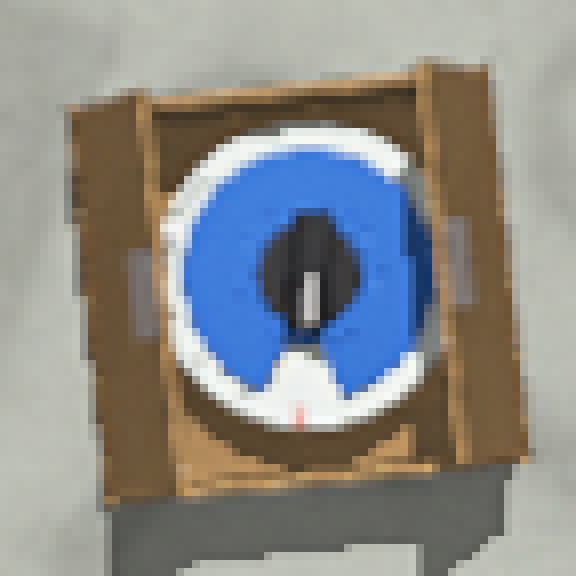

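```bash
cat >> h.py <<'E'
def cast(c,uv,z):
    uv=np.asarray(uv,float).reshape(-1,1,2)
    n=cv2.undistortPoints(uv,np.array(c['mtx']),np.array([c['k1'],0,0,0.])).reshape(-1,2)
    T=np.array(c['pose']); d=np.c_[n[:,0],-n[:,1],-np.ones(len(n))]@T[:3,:3].T
    return T[:3,3]+d*((z-T[2,3])/d[:,2])[:,None]
def tool():
    from scipy.spatial.transform import Rotation as R
    s=ctrl.sense();M=R.from_quat(s['ee_rot']).as_matrix()
    print('t',round(s['time'],2),'p',np.round(s['eef_pos'],1),'yawx',round(np.degrees(np.arctan2(M[1,0],M[0,0])),1),'zax',M[:,2].round(3),'op',round(s['opening'],1),'ff',np.round(s['finger_force'],1),'F',np.round(s['ft_force'],1),'q',np.round(s['qpos'],2));return s,M
E
python3 - <<'E'
from h import *
np.set_printoptions(suppress=True,precision=3)
a=np.load('a.npz');P=pts(a);c=a['color'];hsv=cv2.cvtColor(c,cv2.COLOR_RGB2HSV).astype(int)
m=np.zeros(c.shape[:2],bool);m[180:252,240:312]=1
def rep(n,k,z):
    v,u=np.nonzero(k&m);q=cast(a,np.c_[u,v],z);print(n,len(u),'mean',q.mean(0)[:2],'min',q.min(0)[:2],'max',q.max(0)[:2]);return q
q=rep('blue',(abs(hsv[...,0]-108)<14)&(hsv[...,1]>120),59.5)
hull=cv2.convexHull(q[:,:2].astype(np.float32));print('circ',cv2.minEnclosingCircle(hull))
wh=(hsv[...,1]<40)&(hsv[...,2]>195)&(np.abs(P[...,2]-55)<15)
q2=rep('white',wh,55);print('circ',cv2.minEnclosingCircle(cv2.convexHull(q2[:,:2].astype(np.float32))))
red=((hsv[...,0]<8)|(hsv[...,0]>172))&(hsv[...,1]>50)&(hsv[...,2]>150)
rep('red',red,55)
k=rep('black',(hsv[...,2]<75)&(np.abs(P[...,2]-75)<20)&(P[...,2]>80),89.5)
print('rect',cv2.minAreaRect(k[:,:2].astype(np.float32)))
for n,s in (('L',1),('R',-1)):
    Z=P[...,2];y=P[...,1]*s
    p=P[m&(Z>100)&(Z<162)&(y>35)&(y<85)]
    # exact plane fit with one rejection
    for _ in range(3):
        ce=p.mean(0);nv=np.linalg.svd(p-ce)[2][2];p=p[np.abs((p-ce)@nv)<5]
    nv*=np.sign(nv[2]);hd=np.cross(nv,[0,0,1]);hd/=np.linalg.norm(hd)
    ang=np.arctan2(np.hypot(*nv[:2]),nv[2])
    # point of the plane at z=93, at x=470
    yy=ce[1]-(nv[2]*(93-ce[2])+nv[0]*(470-ce[0]))/nv[1]
    print(n,len(p),'tilt',ang,'hinge dir',hd,'yaw',np.degrees(np.arctan2(hd[1],hd[0])),'hinge y@470',yy,'x range',p[:,0].min(),p[:,0].max())
tool()
E
```

```text
blue 577 mean [474.485  -9.428] min [430.401 -52.736] max [515.158  34.688]
circ ((471.293701171875, -9.28060245513916), 45.43028259277344)
white 266 mean [465.245   2.517] min [419.011 -48.832] max [524.233  42.807]
circ ((472.739990234375, -8.600971221923828), 55.42828369140625)
red 3 mean [419.396  -4.722] min [416.498  -4.799] max [422.295  -4.644]
black 45 mean [475.547  -8.048] min [453.313 -14.192] max [490.135  -1.826]
rect ((471.61334228515625, -8.000328063964844), (11.359762191772461, 36.92987060546875), 88.40440368652344)
L 458 tilt 1.178563330606888 hinge dir [ 0.997  0.076 -0.   ] yaw 4.368041686731732 hinge y@470 73.6319555237949 x range 395.7215872592872 531.6324794997272
R 421 tilt 1.1566226313057375 hinge dir [-0.997 -0.077  0.   ] yaw -175.59744872761974 hinge y@470 -80.31790238667688 x range 403.54305483107447 541.2098413986132
t 0.1 p [216.5 638.8 249.4] yawx 161.3 zax [-0.    -0.002 -1.   ] op 85.7 ff 0.0 F [-0.9 -0.9 -0.8] q [-1.35  0.48  0.02  1.56 -0.01  1.11 -0.08]
```

Emit:
servo_tool:
  commands:
    - [0, 0, 0, 0, 0, -0.84, 1]
    - [0, 0, 0, 0, 0, -0.84, 1]
    - [0, 0, 0, 0, 0, -0.84, 1]
    - [0, 0, 0, 0, 0, -0.84, 1]
    - [-0.8, -0.9, 0, 0, 0, 0, 1]
    - [-0.8, -0.9, 0, 0, 0, 0, 1]
    - [-0.8, -0.9, 0, 0, 0, 0, 1]
    - [-0.8, -0.9, 0, 0, 0, 0, 1]

```text
time: 1.1
eef_pos: [303.9, 554.6, 249.8]
ee_rot: [-0.038, 0.999, -0.0, -0.0]
ft_force: [0.2, 0.0, -0.1]
opening: -0.3
finger_force: 0.0
```

Emit:
servo_tool:
  commands:
    - [-0.5, -1, 0, 0, 0, 0, 1]
    - [-0.5, -1, 0, 0, 0, 0, 1]
    - [-0.5, -1, 0, 0, 0, 0, 1]
    - [-0.5, -1, 0, 0, 0, 0, 1]
    - [-0.5, -1, 0, 0, 0, 0, 1]
    - [-0.5, -1, 0, 0, 0, 0, 1]
    - [-0.5, -1, 0, 0, 0, 0, 1]
    - [-0.5, -1, 0, 0, 0, 0, 1]

```text
time: 2.1
eef_pos: [418.5, 362.8, 249.9]
ee_rot: [-0.038, 0.999, -0.0, -0.0]
ft_force: [0.3, 0.3, -0.6]
opening: -0.3
finger_force: 0.0
```

Emit:
servo_tool:
  commands:
    - [0, -1, 0, 0, 0, 0, 1]
    - [0, -1, 0, 0, 0, 0, 1]
    - [0, -1, 0, 0, 0, 0, 1]
    - [0, -1, 0, 0, 0, 0, 1]
    - [0, -1, 0, 0, 0, 0, 1]
    - [0, -1, 0, 0, 0, 0, 1]
    - [0, -1, 0, 0, 0, 0, 1]
    - [0, -1, 0, 0, 0, 0, 1]

```text
time: 3.1
eef_pos: [432.7, 163.4, 250.1]
ee_rot: [-0.038, 0.999, 0.0, -0.0]
ft_force: [-0.9, 0.2, 0.2]
opening: -0.1
finger_force: 0.0
```

Run:
```python
from h import *
s,M=tool();print(M.T@(np.array([470,-4,130])-s['eef_pos']))
```

```text
t 3.1 p [432.7 163.4 250.1] yawx -175.6 zax [-0.001  0.    -1.   ] op -0.1 ff 0.0 F [-0.9  0.2  0.2] q [-0.62  0.12  0.13  2.05 -0.02  0.97  1.17]
[ -24.40027885 -169.8031043   120.10217545]
```

Emit:
servo_tool:
  commands:
    - [-0.14, -0.97, 0, 0, 0, 0, 1]
    - [-0.14, -0.97, 0, 0, 0, 0, 1]
    - [-0.14, -0.97, 0, 0, 0, 0, 1]
    - [-0.14, -0.97, 0, 0, 0, 0, 1]
    - [-0.14, -0.97, 0, 0, 0, 0, 1]
    - [-0.14, -0.97, 0, 0, 0, 0, 1]
    - [-0.14, -0.97, 0, 0, 0, 0, 1]
    - [0, 0, 0.5, 0, 0, 0, 1]

```text
time: 4.1
eef_pos: [471.0, -4.4, 238.0]
ee_rot: [-0.037, 0.999, 0.0, 0.001]
ft_force: [-0.3, 0.0, -0.7]
opening: 0.1
finger_force: 0.0
```

Emit:
servo_tool:
  commands:
    - [0, 0, 0.9, 0, 0, 0, 1]
    - [0, 0, 0.9, 0, 0, 0, 1]
    - [0, 0, 0.9, 0, 0, 0, 1]
    - [0, 0, 0.9, 0, 0, 0, 1]
    - [0, 0, 0.7, 0, 0, 0, 1]
    - [0, 0, 0, 0, 0, 0, 1]

```text
time: 4.85
eef_pos: [469.0, -2.0, 128.7]
ee_rot: [-0.039, 0.999, 0.0, -0.002]
ft_force: [-0.4, -0.5, -0.1]
opening: 0.1
finger_force: 0.0
```

Run:
```python
from h import *
s,M=tool()
```

```text
t 4.85 p [469.   -2.  128.7] yawx -175.5 zax [-0.004 -0.    -1.   ] op 0.1 ff 0.0 F [-0.4 -0.5 -0.1] q [-0.34  0.32  0.26  2.16 -0.13  0.68  1.65]
```

Emit:
servo_tool:
  commands:
    - [0, 0.6, 0, 0, 0, 0, 1]
    - [0, 0.5, 0, 0, 0, 0, 1]
    - [0, 0.5, 0, 0, 0, 0, 1]
    - [0, 0.5, 0, 0, 0, 0, 1]
    - [0, 0.5, 0, 0, 0, 0, 1]
    - [0, 0.4, 0, 0, 0, 0, 1]
    - [0, 0, 0, 0, 0, 0, 1]

```text
time: 5.72
eef_pos: [465.1, 72.8, 130.2]
ee_rot: [-0.039, 0.999, 0.0, -0.0]
ft_force: [-0.3, -0.3, 0.7]
opening: -0.2
finger_force: 0.0
```

```bash
cat >> h.py <<'E'
def flaps():
    # left/right flap angle from the scene camera depth
    for n in ('scene','top'):
        c=camera(n);P=pts(c);col=cv2.cvtColor(c['color'],cv2.COLOR_RGB2HSV).astype(int)
        br=(abs(col[...,0]-14)<8)&(col[...,1]>70)
        for l,h0,s in (('L',np.array([470,73.6]),1),('R',np.array([470,-80.3]),-1)):
            Z=P[...,2];yo=(P[...,1]-h0[1]-(P[...,0]-470)*0.077)*s
            k=br&(Z>100)&(Z<168)&(abs(P[...,0]-470)<75)&(abs(yo)<62)&(np.hypot(yo,Z-93)>12)
            an=np.pi-np.arctan2(Z[k]-93,yo[k])
            print(n,l,k.sum(),np.percentile(an,[25,50,75]).round(2) if k.sum() else '')
    return c
E
python3 - <<'E'
from h import *
s,M=tool();flaps()
E
```

```text
t 5.72 p [465.1  72.8 130.2] yawx -175.5 zax [-0.  0. -1.] op -0.2 ff 0.0 F [-0.3 -0.3  0.7] q [-0.48  0.32  0.23  2.15 -0.11  0.68  1.47]
scene L 738 [2.15 2.17 2.19]
scene R 517 [0.97 1.05 1.09]
top L 0 
top R 372 [1.14 1.16 1.17]
```

Emit:
servo_tool:
  commands:
    - [0, 0.3, 0.2, 0, 0, 0, 1]
    - [0, 0.12, 0, 0, 0, 0, 1]
    - [0, 0, 0, 0, 0, 0, 1]
    - [0, -0.9, -0.2, 0, 0, 0, 1]
    - [0, -1, 0, 0, 0, 0, 1]
    - [0, -1, 0, 0, 0, 0, 1]
    - [0, -0.6, 0, 0, 0, 0, 1]
    - [0, -0.6, 0, 0, 0, 0, 1]

```text
time: 6.82
eef_pos: [472.4, -19.9, 130.3]
ee_rot: [-0.038, 0.999, 0.0, 0.0]
ft_force: [0.3, 1.7, 2.6]
opening: -0.1
finger_force: 0.0
```

Emit:
servo_tool:
  commands:
    - [0, -0.6, 0, 0, 0, 0, 1]
    - [0, -0.5, 0, 0, 0, 0, 1]
    - [0, -0.5, 0, 0, 0, 0, 1]
    - [0, -0.5, 0.1, 0, 0, 0, 1]
    - [0, -0.5, 0.1, 0, 0, 0, 1]
    - [0, 0, 0, 0, 0, 0, 1]

```text
time: 7.58
eef_pos: [477.0, -82.6, 125.3]
ee_rot: [-0.039, 0.999, 0.002, -0.001]
ft_force: [-2.8, 8.7, 7.8]
opening: -0.2
finger_force: 6.0
```

Run:
```python
from h import *
s,M=tool();flaps()
```

```text
t 7.58 p [477.  -82.6 125.3] yawx -175.6 zax [-0.002  0.004 -1.   ] op -0.2 ff 6.0 F [-2.8  8.7  7.8] q [-0.18  0.35  0.27  2.13 -0.15  0.69  1.84]
scene L 456 [2.4  2.41 2.42]
scene R 678 [2.18 2.26 2.31]
top L 695 [2.26 2.31 2.35]
top R 0
```

Emit:
servo_tool:
  commands:
    - [0, 0.6, -0.3, 0, 0, 0, 1]
    - [0, 0.6, -0.6, 0, 0, 0, 1]
    - [0, 0.6, -0.6, 0, 0, 0, 1]
    - [0, 0.6, -0.6, 0, 0, 0, 1]
    - [0, 0.56, -0.5, 0, 0, 0, 0.4]
    - [0, 0, 0, 0, 0, 0, 0.4]
    - [0, 0, 0, 0, 0, 0, 0.4]

```text
time: 8.55
eef_pos: [471.3, -11.8, 189.8]
ee_rot: [-0.038, 0.999, -0.0, -0.0]
ft_force: [-0.7, 0.5, 0.3]
opening: 50.7
finger_force: 0.0
```

Run:
```python
from h import *
s,M=tool();flaps()
w=camera('wrist');np.savez('w.npz',**w);save('wrist1',w['color'],1.5);print(w['pose'])
```

```text
t 8.55 p [471.3 -11.8 189.8] yawx -175.7 zax [-0.001 -0.    -1.   ] op 50.7 ff 0.0 F [-0.7  0.5  0.3] q [-0.35  0.22  0.28  2.1  -0.08  0.83  1.62]
scene L 459 [2.4  2.41 2.42]
scene R 750 [2.16 2.25 2.31]
top L 698 [2.26 2.31 2.35]
top R 508 [2.3  2.33 2.36]
[[-7.51170656e-02 -9.46058423e-01 -3.15168028e-01  3.89691738e+02]
 [ 9.97174686e-01 -7.11808979e-02 -2.39984628e-02 -1.69820174e+01]
 [ 2.70004696e-04 -3.16080273e-01  9.48732411e-01  3.12405618e+02]
 [ 0.00000000e+00  0.00000000e+00  0.00000000e+00  1.00000000e+00]]
```

View pics/wrist1.png

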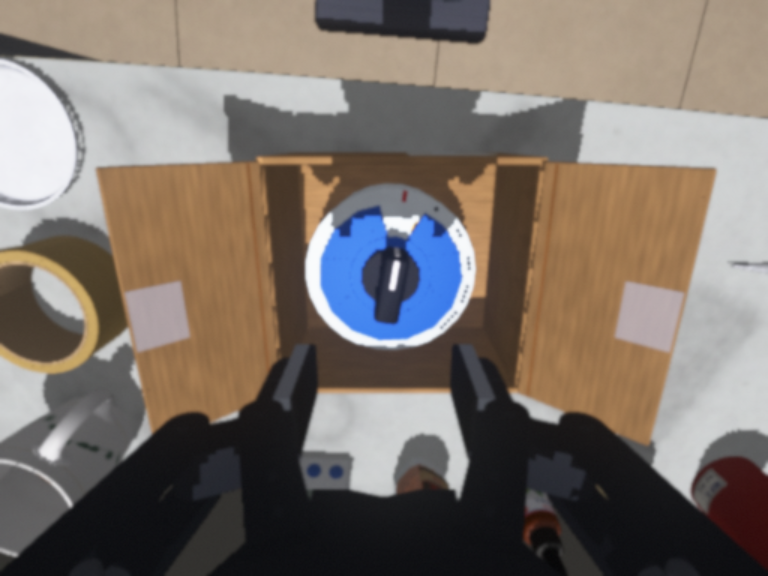

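Both flaps are folded back. The knob bar runs from (397,245) to (388,320), with home at the red mark (404,196) and the dots clockwise down the right side of the rim. Next I'll measure the knob.

Run:
```python
from h import *
np.set_printoptions(suppress=True,precision=2)
a=np.load('w.npz');P=pts(a);c=a['color'];hsv=cv2.cvtColor(c,cv2.COLOR_RGB2HSV).astype(int)
m=np.zeros(c.shape[:2],bool);m[115:240,195:325]=1
def pca(n,k,z):
    v,u=np.nonzero(k&m);q=cast(a,np.c_[u,v],z)[:,:2].astype(np.float32);ce=q.mean(0);d=np.linalg.svd(q-ce,full_matrices=0)[2][0];d*=-np.sign(d[0])
    print(n,len(u),ce,'angle from -x (ccw)',np.degrees(np.arctan2(-d[1],-d[0])),cv2.minAreaRect(q))
kt=(abs(P[...,2]-89.5)<5)
pca('knobtop',kt&(hsv[...,2]<300),89.5)
box=np.zeros_like(m);box[168:200,250:276]=1
pca('line',box&kt&(hsv[...,2]>140)&(hsv[...,1]<60),89.5)
red=((hsv[...,0]<8)|(hsv[...,0]>172))&(hsv[...,1]>90)&(hsv[...,2]>60)&(P[...,2]>50)&(P[...,2]<60)
pca('red',red,55)
bl=(abs(hsv[...,0]-108)<14)&(hsv[...,1]>120)
v,u=np.nonzero(bl&m);q=cast(a,np.c_[u,v],59.5)[:,:2].astype(np.float32);print('blue',cv2.minEnclosingCircle(cv2.convexHull(q)))
```

```text
knobtop 762 [469.8   -6.69] angle from -x (ccw) -5.23766 ((470.1161193847656, -6.71705436706543), (14.720787048339844, 41.882347106933594), 84.77336883544922)
line 104 [461.16  -5.6 ] angle from -x (ccw) -5.2297335 ((461.172607421875, -5.575265407562256), (4.351056098937988, 18.175085067749023), 85.5795669555664)
red 12 [420.62  -1.81] angle from -x (ccw) -2.6200898 ((420.6741638183594, -1.763324499130249), (1.802700161933899, 4.65327262878418), 80.90684509277344)
blue ((471.4713134765625, -6.666021823883057), 45.726356506347656)
```

Emit:
servo_tool:
  commands:
    - [0, 0.19, 0, 0, 0, 0.69, 0.4]
    - [0, 0, 0, 0, 0, 0.69, 0.4]
    - [0, 0, 0.9, 0, 0, 0, 0.4]
    - [0, 0, 0.9, 0, 0, 0, 0.4]
    - [0, 0, 0.8, 0, 0, 0, 0.4]
    - [0, 0, 0, 0, 0, 0, 0.4]

```text
time: 9.45
eef_pos: [469.9, -6.7, 123.9]
ee_rot: [0.045, 0.999, -0.001, -0.002]
ft_force: [-0.9, -0.7, 0.1]
opening: 51.5
finger_force: 0.0
```

Run:
```python
from h import *
s,M=tool();print(M.T@(np.array([470.5,-7.2,87])-s['eef_pos']))
```

```text
t 9.45 p [469.9  -6.7 123.9] yawx 174.9 zax [-0.004 -0.001 -1.   ] op 51.5 ff 0.0 F [-0.9 -0.7  0.1] q [-0.35  0.33  0.28  2.16 -0.14  0.67  1.5 ]
[-0.73417337 -0.35421385 36.91690164]
```

Emit:
servo_tool:
  commands:
    - [-0.03, 0, 0.6, 0, 0, 0, 0.4]
    - [0, 0, 0.6, 0, 0, 0, 0.4]
    - [0, 0, 0.28, 0, 0, 0, 0.4]
    - [0, 0, 0, 0, 0, 0, 0.4]
    - [0, 0, 0, 0, 0, 0, 1]
    - [0, 0, 0, 0, 0, 0, 1]
    - [0, 0, 0, 0, 0, 0, 1]
    - [0, 0, 0, 0, 0, 0, 1]

```text
time: 10.45
eef_pos: [472.2, -7.4, 88.9]
ee_rot: [0.045, 0.999, -0.0, 0.0]
ft_force: [-2.1, -4.0, 5.7]
opening: 13.7
finger_force: 59.0
```

Run:
```python
from h import *
s,M=tool();print(s['ft_torque'])
```

```text
t 10.45 p [472.2  -7.4  88.9] yawx 174.8 zax [ 0.001 -0.001 -1.   ] op 13.7 ff 59.0 F [-2.1 -4.   5.7] q [-0.33  0.4   0.26  2.18 -0.17  0.59  1.53]
[-0.90032058  0.28670041  0.01667284]
```

Emit:
servo_tool:
  commands:
    - [0, 0, 0, 0, 0, 0.6, 1]
    - [0, 0, 0, 0, 0, 0.6, 1]
    - [0, 0, 0, 0, 0, 0.6, 1]
    - [0, 0, 0, 0, 0, 0.6, 1]
    - [0, 0, 0, 0, 0, 0.6, 1]
    - [0, 0, 0, 0, 0, 0.6, 1]
    - [0, 0, 0, 0, 0, 0, 1]

```text
time: 11.32
eef_pos: [472.2, -7.3, 88.9]
ee_rot: [0.258, 0.966, -0.0, 0.001]
ft_force: [-2.6, -3.7, 6.2]
opening: 13.5
finger_force: 59.1
```

Run:
```python
from h import *
s,M=tool();print(s['ft_torque']);w=camera('wrist');np.savez('w2.npz',**w);save('wrist2',w['color'],1.5)
```

```text
t 11.32 p [472.2  -7.3  88.9] yawx 150.0 zax [ 0.001 -0.001 -1.   ] op 13.5 ff 59.1 F [-2.6 -3.7  6.2] q [-0.42  0.41  0.37  2.18 -0.26  0.59  1.18]
[-0.82372319  0.29538249  0.1054131 ]
```

View pics/wrist2.png

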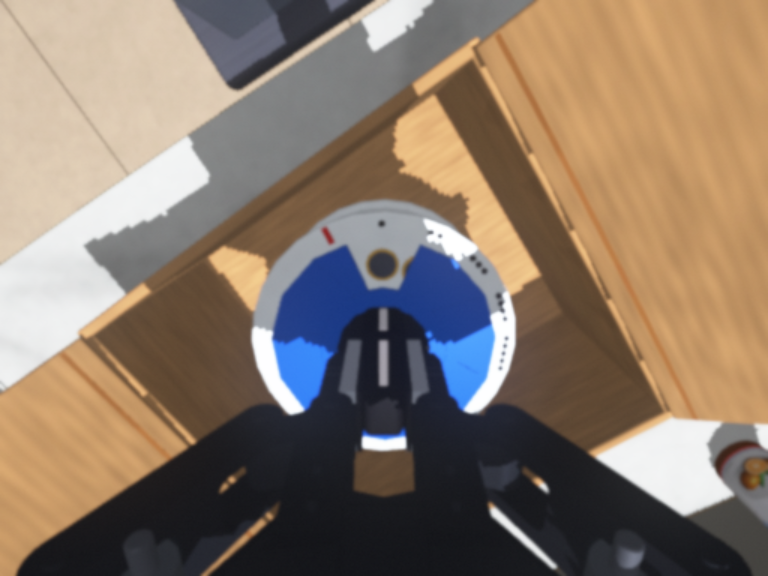

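The window is at dot 1 (dot at (381,224), white line at (383,320)), with no slip. Turning on.

Emit:
servo_tool:
  commands:
    - [0, 0, 0, 0, 0, 0.6, 1]
    - [0, 0, 0, 0, 0, 0.6, 1]
    - [0, 0, 0, 0, 0, 0.6, 1]
    - [0, 0, 0, 0, 0, 0.6, 1]
    - [0, 0, 0, 0, 0, 0.6, 1]
    - [0, 0, 0, 0, 0, 0.5, 1]
    - [0, 0, 0, 0, 0, 0, 1]

```text
time: 12.25
eef_pos: [472.3, -7.3, 88.9]
ee_rot: [0.454, 0.891, -0.0, 0.001]
ft_force: [-1.9, -4.1, 6.2]
opening: 13.6
finger_force: 59.2
```

Emit:
servo_tool:
  commands:
    - [0, 0, 0, 0, 0, 0.6, 1]
    - [0, 0, 0, 0, 0, 0.6, 1]
    - [0, 0, 0, 0, 0, 0.6, 1]
    - [0, 0, 0, 0, 0, 0.6, 1]
    - [0, 0, 0, 0, 0, 0.6, 1]
    - [0, 0, 0, 0, 0, 0.3, 1]
    - [0, 0, 0, 0, 0, 0, 1]

```text
time: 13.12
eef_pos: [472.3, -7.3, 88.9]
ee_rot: [0.62, 0.784, 0.0, 0.001]
ft_force: [-2.4, -4.9, 6.7]
opening: 13.3
finger_force: 59.2
```

```bash
cat > m.py <<'E'
from h import *
s,M=tool();print(s['ft_torque']);a=camera('wrist');np.savez('w3.npz',**a);save('wrist_'+str(int(s['time']*100)),a['color'],1.5)
P=pts(a);hsv=cv2.cvtColor(a['color'],cv2.COLOR_RGB2HSV).astype(int)
O=np.array([471.,-6.7])
def mask_ang(n,k,z):
    v,u=np.nonzero(k);q=cast(a,np.c_[u,v],z)[:,:2]-O
    k2=np.hypot(*q.T)<60;q=q[k2];an=np.degrees(np.arctan2(q[:,1],-q[:,0]))  # clockwise from -x
    print(n,len(q),an.mean().round(2),q.mean(0).round(1),'R',np.hypot(*q.T).mean().round(1));return q
red=((hsv[...,0]<8)|(hsv[...,0]>172))&(hsv[...,1]>90)&(hsv[...,2]>60)&(abs(P[...,2]-55)<5)
mask_ang('red',red,55)
li=(hsv[...,2]>120)&(hsv[...,1]<70)&(abs(P[...,2]-89.5)<3)&(np.hypot(P[...,0]-O[0],P[...,1]-O[1])<24)
q=mask_ang('line',li,89.5);d=np.linalg.svd(q-q.mean(0),full_matrices=0)[2][0]
print('line dir cw from -x',np.degrees(np.arctan2(d[1],-d[0]))%180)
E
python3 m.py; ls pics
```

```text
t 13.12 p [472.3  -7.3  88.9] yawx 103.3 zax [ 0.001 -0.001 -1.   ] op 13.3 ff 59.2 F [-2.4 -4.9  6.7] q [-0.59  0.45  0.59  2.19 -0.43  0.61  0.54]
[-0.94017619  0.26051523  0.09562395]
red 33 5.88 [-50.3   5.2] R 50.6
line 147 81.6 [-1.8 11. ] R 11.2
line dir cw from -x 76.56979830817276
crop1.png
scene1.png
top1.png
wrist1.png
wrist2.png
wrist_1312.png
```

Emit:
servo_tool:
  commands:
    - [0, 0, 0, 0, 0, 0.07, 1]
    - [0, 0, 0, 0, 0, 0, 1]
    - [0, 0, 0, 0, 0, 0, 1]

```text
time: 13.55
eef_pos: [472.3, -7.3, 88.9]
ee_rot: [0.623, 0.782, 0.0, 0.001]
ft_force: [-1.9, -3.5, 6.4]
opening: 13.9
finger_force: 59.1
```

```bash
python3 m.py; cp pics/wrist_1[34]*.png /tmp; python3 -c "
from h import *
flaps();w=np.load('w3.npz');save('final',w['color'],1.5)"
```

```text
t 13.55 p [472.3  -7.3  88.9] yawx 102.9 zax [ 0.001 -0.001 -1.   ] op 13.9 ff 59.1 F [-1.9 -3.5  6.4] q [-0.6   0.45  0.59  2.19 -0.43  0.61  0.53]
[-0.88593935  0.29795259  0.10713021]
red 34 5.82 [-50.2   5.1] R 50.5
line 147 82.04 [-1.8 11. ] R 11.2
line dir cw from -x 77.0290253273624
scene L 461 [2.4  2.41 2.42]
scene R 247 [2.18 2.26 2.32]
top L 699 [2.25 2.31 2.35]
top R 762 [2.25 2.31 2.35]
```

View pics/final.png

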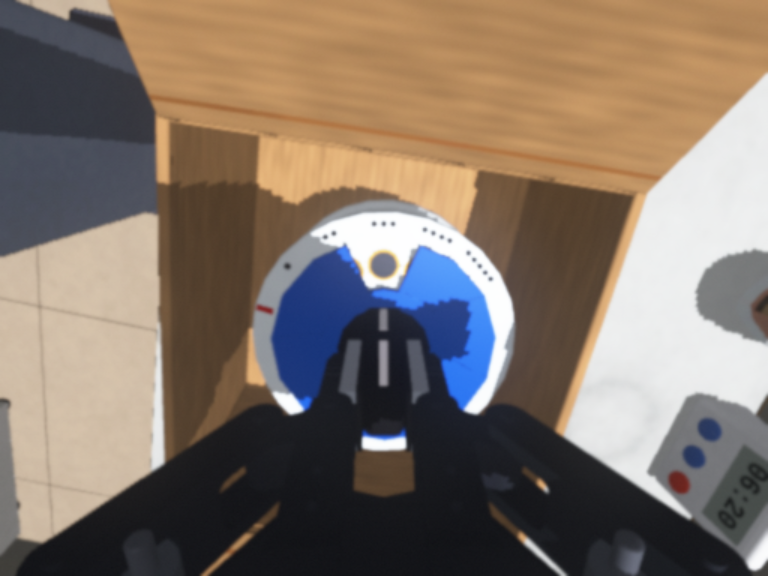

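The window is centred on the three dots (383,224), the third well is open at (383,265), and the knob is still gripped. Handing in.

```bash
python3 -c "
from plant import ticket
print(ticket.job_done())"
```

```text
the job is handed in; nothing more can be done
None
```

I folded both flaps well back (about 2.3 rad), turned the shutter about 72° to the third stop without passing it, and handed the job in with the gripper still holding the knob there, at about 13.6 s of robot time; the verdict was not shown.

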